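Take the spout out of the water filter's push-fit and stand it to dry

ROBOT

A 7-joint arm with a two-finger parallel gripper is mounted at the origin on a cart in front of the work surface, level with it; the furniture and walls round the work are solid. World frame = base frame: x ahead of the robot, y to its left, z up, the work surface at z = 0. Lengths are in m, angles in rad, forces in N, time in s.
With the tool pointing down it reaches from about 0.425 to 0.875 m from the base axis. Payload 4.7 kg.
Tool frame: the origin (TCP) lies between the finger pads; the fingertips stand 22 mm ahead of it and the grasp point (between the pads) lies 3 mm ahead of it; z points along the fingers, y is the line along which they close (so a half turn about z gives the same grasp; the last joint's range is limited). The gripper opens to 87 mm and grips with 3 to 60 N. Pads are 19 mm wide; open, the fingers measure 117 mm over their backs; the gripper's body (75 mm by 190 mm) begins 51 mm behind the grasp point.
Start: joints at [-1.18, 0.321, -0.07, 1.45, 0.023, 1.371, -0.057], TCP at [0.239, 0.604, 0.207] pointing down, gripper open.
Joint ranges: [-2.86, 2.86], [-0.3, 2.09], [-1.38, 1.24], [0.06, 2.45], [-1.56, 4.7], [0.09, 2.05], [-2.69, 2.69]. Speed limits (rad/s): [2.57, 2.57, 3.14, 3.14, 3.14, 3.14, 3.14].

INTERFACE

Orientations are given as [roll, pitch, yaw] about the fixed x, y, z axes, in that order (R = Rz(yaw) Ry(pitch) Rx(roll)).
In Python, from cell import arm, imaging gives the robot as it stands. The module is installed in compiled form; this text tells all that it offers.
- The arm moves only by the tool carry_out, never from a script. Its argument "plan" is a list of rows, each a list of 7 numbers: the closure, from 0 (fully open) to 1 (shut), then the shift along the world's x, y, z in m, then the turn, a rotation vector about the world's x, y, z in rad. A call has 1 to 20 rows; each row shifts and turns the commanded pose from where the row before left it; what a row does not reach is not made up. A row lasts 1/12 s, in which the tool goes at most 41.7 mm and 7.16 degrees, less where a joint would pass 70% of its speed; a pose out of reach is approached as far as the arm can. A call is refused whole if a number of a shift passes 0.0417 or a number of a turn 0.125, either way. A call with a gripper value outside its range is refused whole. The fingers move at their own pace and stop on an object; "newtons" is the grip in N (left out, the last holds). Time passes only in rows, so rows that do not move let the fingers close. It gives the time, the measured TCP pose, the force, the opening and the grip force at its end, in the units of the state.
- arm.observe(): the state, without advancing time (a new reading comes with each control period).
- imaging.capture(name): name is "scene" or "top"; returns (picture, depth): 384x512x3 uint8, red, green, blue; 384x512 float32, m along the optical axis (not along the pixel's ray), 0 where there is no reading.
- imaging.get_calibration(name): a dict with "fovy" (degrees; the focal length in pixels is half the picture's height over the tangent of half this angle, whatever the lens; pixels are square), "cx", "cy" (the principal point, pixels), "eye" and "attitude" of the camera in the world. Camera axes: x right, y down, z forward; pixel columns grow to the right and rows downward; lengths in m; the calibration is good to about 2 mm. A picture is of the moment at which its call begins. get_calibration takes no time and is no camera call.
- arm.sign_off(): hands the job in; it is judged then, once.
The state is a dict: "time": time; "qpos": joint angles; "qd": joint speeds; "joint_efforts": joint torques, N m; "ee_pos": TCP position; "orientation": TCP orientation; "force": force on the tool from outside, world axes, zero at the start; "moment": the same for the moment, N m; "grip_width": finger opening in m; "finger_force": force on a finger pad.
Only numpy, scipy, OpenCV 4.12 (cv2) and the standard library are available. Lean on these libraries where they do the work, as an engineer would, in place of code of your own. Each camera call takes 0.05 s, during which the arm holds its last target. There are 200 camera calls.

TASK

The steel spout of the water filter is locked in its push-fit. Take it out for drying: press the blue release ring down to its stop with the fingertips, grip the stem just above the ring while keeping the ring down, and draw the spout straight up (never lean on the filter, or load the spout against it, with more than 20 N). Then lower the spout, nozzle up, all the way into the socket of the drying stand and let go without dropping it; leave the glass, the espresso cup and the salt shaker where they are.

Things in the scene. Friction and masses are not known exactly. Their poses are not given: they have to be found in the camera images.
- filter_unit: low round white water filter, 124 mm across and 60 mm high, fixed to the worktop; origin at the centre of its underside, z up. On its axis is the push-fit: a white boss 52 mm across, above it a blue release ring 60 mm across and 5 mm thick with a 20 mm hole through which the spout's stem passes (side play in the bore 1 mm each way). Pressing on ring or boss loads the filter
- boss_top (a point): centre of the boss's top, 77 mm above the worktop. The blue ring is screwed onto a sprung collet to a height that differs each time and is not reported: its top is 15 to 29 mm above this point when up. It goes down 10 mm from there to a hard stop, wherever it began, against a spring of 4 N at the top and 7 N at the stop ; let go, it springs back up
- filter_seat (a point): floor of the bore, 35 mm above the worktop. Four teeth lock the stem's groove, clear of it only while the ring is 6 mm or more down. With the ring at its stop, close the fingers on the stem and lift: the ring rises with the fingertips, and the first 3 to 4 mm frees the stem if the ring was within 1 mm of its stop; then the teeth only rub for about 14 mm. Else they lock again: press anew
- spout_stem (a point): point on the axis of the spout's straight upright stem, 60 mm above its foot; z up along the stem. The spout is a loose 16 mm round steel tube, 98 mm high, 100 to 160 g. The stem is straight to 78 mm above the foot, then bends and runs level (tube centre 90 mm above the foot) along this frame's -x to 78 mm from the stem's axis, where the black nozzle turns down to 62 mm above the foot
- spout_foot (a point): centre of the underside of the stem's foot, same axes as the stem's point; at the start it rests on the filter's seat. A 10 mm wide groove begins 10 mm above it. The balance point lies within 10 mm of the stem's axis; the spout may turn about the upright
- drying_stand: round light-wood stand, 94 mm across at the foot and 64 mm across above, 44 mm high, fixed to the worktop; in its top is a plain socket 21 mm across and 34 mm deep with no lock; origin at the centre of its underside, z up
- stand_floor (a point): centre of the floor of the socket, 10 mm above the worktop
- glass_mid (a point): clear drinking glass, 80 mm across, 98 mm high, to be left alone; point on its axis half-way up
- espresso_cup_mid (a point): white espresso cup with a handle, 62 x 92 x 51 mm, to be left alone; point half-way up
- shaker_mid (a point): grey and clear salt shaker, 44 mm across, 90 mm high, to be left alone; point on its axis half-way up
There are look-alikes about, which are no part of the job. Of the things like the part that bears spout_stem, leave any that is brown; of the rest the larger one is meant. What is shaped like the drying_stand but pink is not meant.

How it is judged:
On the way:
1. the spout is drawn out of the push-fit: its foot is more than 50 mm above the seat, held in the fingers (z of spout_foot in the frame of filter_unit above 0.085 m and contact force between the fingers and spout above 0.5 N), for 0.1 s.
At the end, for the whole second after the job is handed in: the spout stands in the drying stand's socket, its foot on the socket's floor (within 4 mm of it in height and 6 mm sideways), upright within 0.2 rad, released and at rest (horizontal distance between spout_foot and stand_floor below 0.006 m and z of spout_foot in the frame of stand_floor below 0.004 m and angle between spout_stem's own z axis and vertical below 0.2 rad and linear speed of spout below 0.02 m/s); the robot touches nothing.
It fails at once if the fingers press on the filter unit or its ring with more than 20 N (contact force between the fingers and filter_unit above 20 N).
It fails at once if the spout is loaded against the push-fit with more than 20 N (pulled while locked, or wrenched) (contact force between spout and filter_unit above 20 N).
It fails at once if the spout is dropped: it moves faster than 0.5 m/s while no finger touches it (linear speed of spout above 0.5 m/s and contact force between the fingers and spout below 0.05 N).
It fails at once if the glass, the espresso cup or the salt shaker is moved more than 30 mm (distance of any of glass_mid, espresso_cup_mid, shaker_mid from where it was at the start of the episode above 0.03 m).
It also fails if it takes over 51 s, if anything falls off the work surface, if the arm or the gripper's body presses on something with over 40 N, if the wrist force passes 120 N, or if a joint passes its speed limit or range.

## Working session

There is one attempt and no reset: what is moved stays moved. The work goes in short steps, Python scripts to look and compute and a tool call to move; the robot and the scene stay as the last step left them, time stands still between calls to the robot, and variables do not carry over. Pictures are saved under pics/ and viewed, at most 10 in all, crops included, and the job is handed in when it is done.

Besides the shell and the picture viewer there is one more tool, called after "Call:" by a JSON object that holds its "api" and its "payload". carry_out: Moves the arm, as the interface text tells. Its arguments: {"type":"object","properties":{"plan":{"type":"array"},"newtons":{"type":"number"}},"required":["plan"]}

```bash
mkdir -p pics; cat > h.py <<'E'
import numpy as np,cv2
from cell import arm,imaging
def cal(n):
    c=imaging.get_calibration(n);f=192/np.tan(np.radians(c['fovy'])/2);return c,f
E
python3 - <<'E'
from h import *
for n in('scene','top'):
    p,d=imaging.capture(n);np.savez(n+'.npz',p=p,d=d);print(n,imaging.get_calibration(n))
    cv2.imwrite(f'pics/{n}0.png',cv2.resize(p[:,:,::-1],(800,600),interpolation=cv2.INTER_CUBIC))
print(arm.observe())
E
```

```text
scene {'fovy': 54.491473460462664, 'cx': 255.08420795290124, 'cy': 191.03140601265093, 'eye': array([ 0.22223763, -0.56273093,  0.80502337]), 'attitude': array([-2.39742442, -0.01011741, -0.46554944])}
top {'fovy': 44.72025169514954, 'cx': 257.7791297394536, 'cy': 188.72470906606443, 'eye': array([0.33334343, 0.02490987, 1.08988915]), 'attitude': array([-2.95707243,  0.01449436, -1.55391963])}
{'time': 0.1, 'qpos': array([-1.17989291,  0.32177418, -0.07007363,  1.45157201,  0.02258423,
        1.37076581, -0.05686646]), 'qd': array([ 0.0022243 , -0.00278818,  0.00040401, -0.00180538,  0.00178644,
       -0.00229598,  0.00177717]), 'joint_efforts': array([-7.23980884e-04, -4.92574024e+01, -4.06037411e-01, -3.13395417e+01,
       -6.42380328e-02,  3.95732210e-02,  7.86288683e-05]), 'ee_pos': array([0.23902302, 0.60389689, 0.20594482]), 'orientation': array([-3.13986170e+00,  8.00576701e-05,  2.76483744e+00]), 'force': array([ 0.28777591, -0.19999246,  0.51980448]), 'moment': array([-0.0546429 ,  0.00117972,  0.01448602]), 'finger_force': 0.0, 'grip_width': 0.087082518286911}
```

View pics/scene0.png

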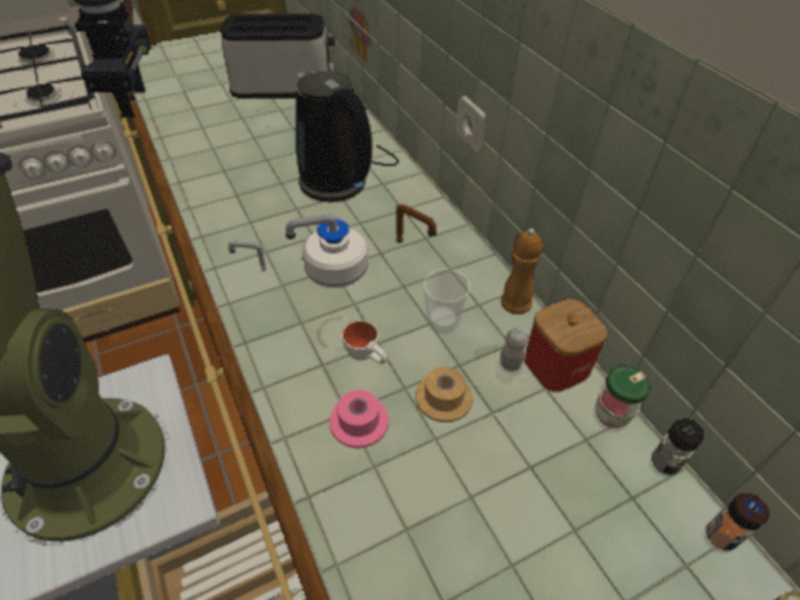

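View pics/top0.png

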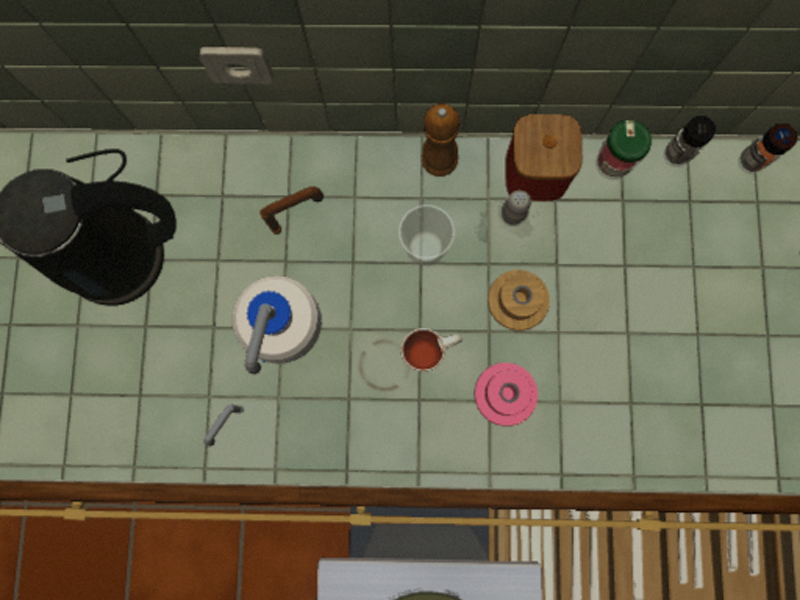

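The top view (800x600) shows three spout-like things:
- The grey spout in the filter, at (268,315).
- A small grey spout lying at (222,425).
- A brown one at (290,205).

The larger grey one, in the filter, is meant. There are two stands, tan at (520,297) and pink at (508,393), and the tan one is meant. Next I'll measure and confirm with a crop.

```bash
cat >> h.py <<'E'
from scipy.spatial.transform import Rotation as Ro
def cloud(n,d):
    c,f=cal(n);v,u=np.mgrid[:384,:512]
    X=np.stack([(u-c['cx'])/f*d,(v-c['cy'])/f*d,d],-1)@Ro.from_euler('xyz',c['attitude']).as_matrix().T+c['eye']
    X[d==0]=np.nan;return X
def plane(n,uv,z):
    c,f=cal(n);uv=np.atleast_2d(uv).astype(float)
    r=np.c_[(uv[:,0]-c['cx'])/f,(uv[:,1]-c['cy'])/f,np.ones(len(uv))]@Ro.from_euler('xyz',c['attitude']).as_matrix().T
    return c['eye']+r*((z-c['eye'][2])/r[:,2])[:,None]
def big(m):
    cs,_=cv2.findContours(m.astype(np.uint8),cv2.RETR_EXTERNAL,cv2.CHAIN_APPROX_NONE);return max(cs,key=cv2.contourArea)[:,0]
def circ(n,pts,z):
    P=plane(n,pts,z)[:,:2].astype(np.float32);(c,r)=cv2.minEnclosingCircle(cv2.convexHull(P));return np.round([*c,r],4)
E
python3 - <<'E'
from h import *
crops=[]
for n in('top','scene'):
    z=np.load(n+'.npz');p,d=z['p'],z['d'];X=cloud(n,d);hsv=cv2.cvtColor(p,cv2.COLOR_RGB2HSV);H,S,V=[hsv[...,i].astype(int) for i in range(3)]
    tab=np.nanmedian(X[250:300,250:300,2] if n=='top' else X[300:340,300:340,2]);print(n,'table z',tab)
    b=(H>105)&(H<128)&(S>150)&(V>90)
    roi=np.zeros_like(b);
    if n=='top': roi[170:235,140:215]=1
    else: roi[130:175,190:240]=1
    b&=roi;zb=X[...,2][b];print('ring z',np.nanpercentile(zb,[10,25,50,75,90]))
    # circle on planes
    c=big(b)
    for zz in (.095,.100,.105): print('ring',zz,circ(n,c,zz))
    # filter body: top surface points z~.06
    roi2=np.zeros_like(b)
    if n=='top': roi2[165:240,140:215]=1
    else: roi2[130:190,185:245]=1
    m=roi2&(X[...,2]>.055)&(X[...,2]<.064);cc=big(m);print('filter',circ(n,cc,.06))
    # stand
    roi3=np.zeros_like(b)
    if n=='top': roi3[165:220,305:360]=1
    else: roi3[225:275,260:310]=1
    m=roi3&(X[...,2]>.039)&(X[...,2]<.05);print('stand',circ(n,big(m),.044),np.nanmedian(X[m][:,2]))
    # spout arm
    m=roi2&(X[...,2]>.112) if n=='top' else None
    if m is not None:
        Q=X[m];print('spout n',len(Q),'zmax',np.nanpercentile(Q[:,2],[5,50,95]));q=Q[:,:2]
        l=cv2.fitLine(q.astype(np.float32),cv2.DIST_HUBER,0,.01,.01).ravel();t=(q-l[2:])@l[:2];print('line',l,'ends',l[2:]+l[:2]*t.min(),l[2:]+l[:2]*t.max())
    for nm,uv in(('glass',(273,148) if n=='top' else (285,190)),('cup',(271,223) if n=='top' else (231,217)),('shaker',(330,132) if n=='top' else (330,222))):
        print(nm,plane(n,uv,.06).round(3))
    a=p[150:250,130:250] if n=='top' else p[110:210,170:290]
    crops.append(cv2.resize(a[:,:,::-1],(400,333),interpolation=cv2.INTER_CUBIC))
t=np.load('top.npz')['p'][150:280,290:370];crops.append(cv2.resize(t[:,:,::-1],(205,333)))
im=np.hstack(crops);im=cv2.resize(im,(800,int(im.shape[0]*800/im.shape[1])));cv2.imwrite('pics/crop.png',im)
E
```

```text
top table z -0.0013991342370177628
ring z [0.09553893 0.09679342 0.09803138 0.09923831 0.10033479]
ring 0.095 [0.492  0.2286 0.0294]
ring 0.1 [0.4912 0.2276 0.0293]
ring 0.105 [0.4904 0.2266 0.0291]
filter [0.4917 0.2262 0.0606]
stand [ 0.5314 -0.129   0.032 ] 0.04289546091934826
spout n 341 zmax [0.12088595 0.12883596 0.13314049]
line [ 0.9807942 -0.1950454  0.4534238  0.2356061] ends [0.40885268 0.24446973] [0.49912135 0.22651847]
glass [[0.62 0.01 0.06]]
cup [[0.449 0.013 0.06 ]]
shaker [[ 0.66 -0.12  0.06]]
scene table z -0.000985881718243431
ring z [0.09652179 0.09735472 0.09825027 0.09921025 0.10034521]
ring 0.095 [0.4889 0.2259 0.0309]
ring 0.1 [0.487  0.2203 0.0307]
ring 0.105 [0.4852 0.2148 0.0304]
filter [0.4879 0.2192 0.059 ]
stand [ 0.528  -0.1337  0.0326] 0.04286001842667109
glass [[0.612 0.014 0.06 ]]
cup [[ 0.441 -0.006  0.06 ]]
shaker [[ 0.659 -0.132  0.06 ]]
```

View pics/crop.png

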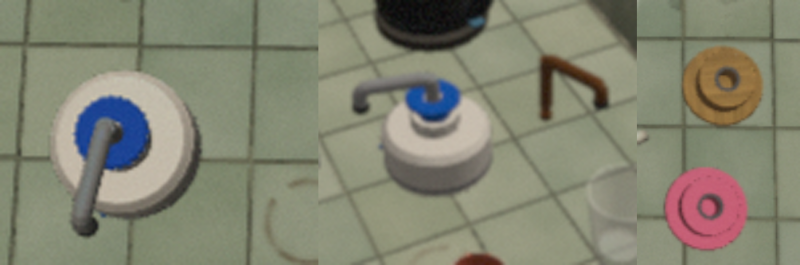

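The crop shows the grey spout standing in the blue ring of the white filter, the brown bent tube off to the right, and the tan stand above the pink one. Before moving I'll check the kettle clearance.

```bash
python3 - <<'E'
from h import *
for n in('top','scene'):
    X=cloud(n,np.load(n+'.npz')['d']).reshape(-1,3);m=(X[:,2]>.12)&(X[:,1]>.29)&(X[:,0]>.3)&(X[:,0]<.8)&(X[:,1]<.6)
    Q=X[m];print(n,len(Q),Q.min(0).round(3),Q.max(0).round(3),np.percentile(Q[:,1],[1,5,20]))
    for a in(.3,.34,.38,.42,.46): 
        q=Q[(Q[:,1]>a)&(Q[:,1]<a+.04)]; print(a,len(q),q.min(0).round(3) if len(q) else '')
E
```

```text
top 10844 [0.519 0.29  0.12 ] [0.8   0.599 0.359] [0.29442746 0.31455855 0.37765158]
0.3 822 [0.788 0.3   0.12 ]
0.34 1161 [0.604 0.34  0.12 ]
0.38 1279 [0.586 0.38  0.121]
0.42 2884 [0.528 0.42  0.12 ]
0.46 2472 [0.519 0.46  0.12 ]
scene 5741 [0.518 0.29  0.12 ] [0.8  0.6  0.43] [0.29311999 0.30826853 0.35803215]
0.3 622 [0.796 0.3   0.12 ]
0.34 889 [0.6   0.34  0.121]
0.38 742 [0.562 0.38  0.12 ]
0.42 1598 [0.523 0.42  0.12 ]
0.46 826 [0.518 0.46  0.12 ]
```

Call:
{"api": "carry_out", "payload": {"plan": [[0,0.015,-0.03,0,0,0,0.04],[0,0.015,-0.03,0,0,0,0.04],[0,0.015,-0.035,0,0,0,0.04],[0,0.015,-0.035,0,0,0,0.03],[0.2,0.015,-0.035,0,0,0,0.03],[0.4,0.015,-0.035,0,0,0,0],[0.5,0.01,-0.03,0,0,0,0],[0.6,0,0,0,0,0,0],[0.63,0,0,0,0,0,0]]}}

```text
time: 0.85
ee_pos: [0.3402, 0.3726, 0.207]
orientation: [3.141, -0.0, 2.941]
force: [-0.7, 0.4, 0.5]
grip_width: 0.0615
finger_force: 0.0
```

Call:
{"api": "carry_out", "payload": {"plan": [[0.63,0.025,-0.028,0,0,0,0],[0.63,0.03,-0.03,0,0,0,0],[0.63,0.03,-0.03,0,0,0,0],[0.63,0.03,-0.03,0,0,0,0],[0.63,0.024,-0.02,0,0,0,0],[0.63,0.01,-0.01,-0.01,0,0,0],[0.63,0,0,0,0,0,0],[0.63,0,0,0,0,0,0],[0.63,0,0,0,0,0,0]]}}

```text
time: 1.6
ee_pos: [0.4854, 0.2303, 0.1967]
orientation: [3.141, -0.001, 2.948]
force: [0.5, 0.2, -0.2]
grip_width: 0.0321
finger_force: 0.0
```

```bash
python3 - <<'E'
from h import *
out=[]
for n in('scene','top'):
    p,d=imaging.capture(n);np.savez(n+'1.npz',p=p,d=d)
    c,f=cal(n);R=Ro.from_euler('xyz',c['attitude']).as_matrix();s=arm.observe()
    x=(np.array(s['ee_pos'])-[0,0,.022]-c['eye'])@R;u=x[:2]/x[2]*f+[c['cx'],c['cy']];print(n,'tip proj',u)
    u0=int(u[0])-50;v0=int(u[1])-50;a=p[max(v0,0):v0+100,max(u0,0):u0+100,::-1];print(u0,v0);out.append(cv2.resize(a,(400,400),interpolation=cv2.INTER_CUBIC))
cv2.imwrite('pics/c1.png',np.hstack(out));print(s['ee_pos'],s['orientation'],s['force'],s['grip_width'])
E
```

```text
scene tip proj [208.68350612 124.52883148]
158 74
top tip proj [162.73672615 196.42992164]
112 146
[0.48553138 0.2302718  0.19715798] [ 3.14089199e+00 -2.71234137e-04  2.94852376e+00] [-0.63264124 -0.29707133  0.94060078] 0.032040912566260994
```

View pics/c1.png

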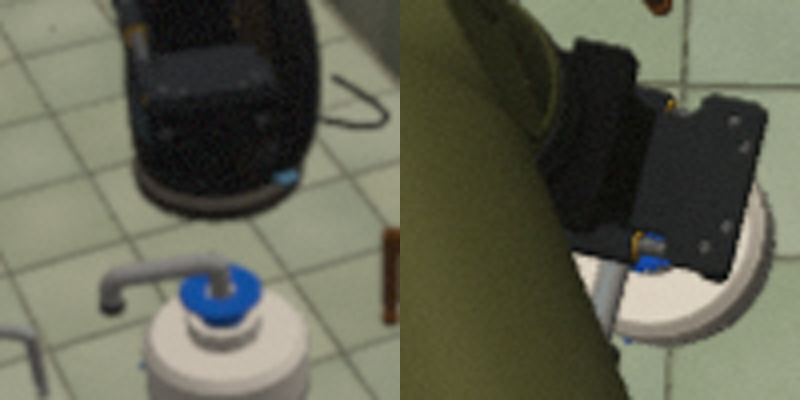

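The left crop is the scene view: the gripper is black against the kettle, and the spout and ring are below it at about (220,290). In the right crop, from the top camera, the arm partly hides the filter. I'll use depth to locate the finger and check the camera offsets.

```bash
python3 - <<'E'
from h import *
e=np.array([0.4855,0.2303,0.197]);yaw=2.9485
tx=np.array([np.cos(yaw),np.sin(yaw)]);ty=np.array([np.sin(yaw),-np.cos(yaw)])
for n in('scene','top'):
    d0=np.load(n+'.npz')['d'];d=np.load(n+'1.npz')['d'];X=cloud(n,d)
    m=(d>0)&((d0==0)|(d0-d>.03));Q=X[m]
    Q=Q[np.linalg.norm(Q[:,:2]-e[:2],axis=1)<.16];r=Q[:,:2]-e[:2]
    A=np.c_[r@tx,r@ty,Q[:,2]-e[2]]
    for lo in np.arange(-.03,.16,.01):
        a=A[(A[:,2]>=lo)&(A[:,2]<lo+.01)]
        if len(a)>5: print(n,round(lo,3),len(a),'tx',np.percentile(a[:,0],[3,50,97]).round(4),'ty',np.percentile(a[:,1],[3,50,97]).round(4))
E
```

```text
scene 0.01 13 tx [-0.0085  0.0015  0.0107] ty [-0.029  -0.027  -0.0252]
scene 0.02 29 tx [-0.0104  0.0003  0.0111] ty [-0.0291 -0.0271 -0.0248]
scene 0.03 25 tx [-0.0082 -0.0003  0.0106] ty [-0.0295 -0.0268 -0.0245]
scene 0.08 67 tx [-0.0342  0.0047  0.0371] ty [-0.0906 -0.0883  0.02  ]
scene 0.09 149 tx [-0.0344  0.0112  0.0379] ty [-0.0906 -0.088   0.0769]
scene 0.1 211 tx [-0.0356  0.0284  0.038 ] ty [-0.0942 -0.026   0.0781]
scene 0.11 120 tx [-0.0338  0.0087  0.0375] ty [-0.0976 -0.0946  0.0716]
scene 0.12 451 tx [-0.0328  0.0038  0.0358] ty [-0.0982 -0.0786  0.0705]
scene 0.13 103 tx [-0.0205  0.0077  0.0264] ty [-0.054  -0.0512 -0.0019]
scene 0.14 84 tx [-0.0209  0.0045  0.0253] ty [-0.0542 -0.0516 -0.0165]
scene 0.15 90 tx [-0.02    0.0041  0.0243] ty [-0.0538 -0.051  -0.0172]
top 0.09 25 tx [-0.037   0.0326  0.0374] ty [-0.082  -0.049  -0.0239]
top 0.1 192 tx [-0.0374  0.0297  0.0372] ty [-0.0602 -0.0416 -0.0234]
top 0.11 30 tx [-0.0363  0.0161  0.0369] ty [-0.094  -0.0918 -0.0361]
top 0.12 1078 tx [-0.0334  0.001   0.0338] ty [-0.0935 -0.0744 -0.0496]
top 0.13 60 tx [-0.0234  0.0054  0.0241] ty [-0.0809 -0.0491 -0.0412]
top 0.14 39 tx [-0.0201  0.002   0.0216] ty [-0.0494 -0.049  -0.0463]
top 0.15 41 tx [-0.0199  0.0007  0.0215] ty [-0.0496 -0.049  -0.0468]
```

Call:
{"api": "carry_out", "payload": {"plan": [[0.63,0.005,-0.005,0,0,0,0],[0.63,0,0,-0.01,0,0,0],[0.63,0,0,-0.015,0,0,0],[0.63,0,0,-0.015,0,0,0],[0.63,0,0,-0.015,0,0,0],[0.63,0,0,-0.008,0,0,0],[0.63,0,0,0,0,0,0],[0.63,0,0,0,0,0,0],[0.63,0,0,0,0,0,0]]}}

```text
time: 2.45
ee_pos: [0.4921, 0.2233, 0.1348]
orientation: [3.141, 0.001, 2.945]
force: [-0.4, -0.0, 0.6]
grip_width: 0.0323
finger_force: 0.0
```

```bash
python3 - <<'E'
from h import *
p,d=imaging.capture('scene');np.savez('scene2.npz',p=p,d=d)
cv2.imwrite('pics/c2.png',cv2.resize(p[100:190,160:280,::-1],(800,600),interpolation=cv2.INTER_CUBIC))
s=arm.observe();print(s['ee_pos'],s['orientation'],s['force'],s['moment'],s['grip_width'])
E
```

```text
[0.49227237 0.22335538 0.13499379] [3.14029778e+00 1.40455710e-03 2.94473988e+00] [-0.48702247 -0.50384276  0.00342386] [0.02314234 0.06996885 0.01912902] 0.03265061258760578
```

View pics/c2.png

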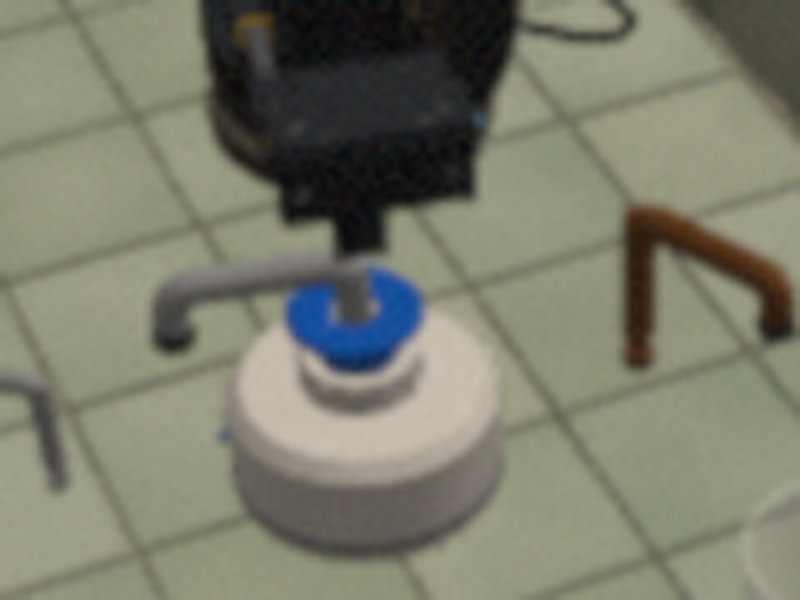

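The crop shows the finger ending at about (360,250), behind the tube, where I expected its tip to overlap the ring. I'll check its geometry.

```bash
python3 - <<'E'
from h import *
X=cloud('scene',np.load('scene2.npz')['d'])
c,f=cal('scene');R=Ro.from_euler('xyz',c['attitude']).as_matrix()
def pr(P):
    x=(np.array(P)-c['eye'])@R;return ((x[:2]/x[2]*f+[c['cx'],c['cy']])-[160,100])*[800/120,600/90]
# crop px -> image
for (u,v) in [(360,200),(360,215),(360,230),(360,245),(360,255),(360,270),(350,290),(400,150),(320,150),(350,100),(355,350),(230,280)]:
    print((u,v),X[100+int(v*90/600),160+int(u*120/800)].round(4))
e=np.array([.4921,.2233,.135]);ty=np.array([.195,.98,0])
for s in(-1,1):
    for h in(-.022,0,.02,.05): print(s,h,pr(e+s*.016*ty+[0,0,h]).round(),pr(e+s*.031*ty+[0,0,h]).round())
print('ring',pr([.49,.225,.099]).round(),'stem top',pr([.49,.225,.125]).round())
E
```

```text
(360, 200) [0.4678 0.1401 0.2258]
(360, 215) [0.4665 0.1377 0.2218]
(360, 230) [0.486  0.1951 0.1673]
(360, 245) [0.4853 0.1947 0.161 ]
(360, 255) [0.486  0.1981 0.1513]
(360, 270) [0.4934 0.2211 0.1245]
(350, 290) [0.4865 0.2206 0.1164]
(400, 150) [0.4803 0.1273 0.2548]
(320, 150) [0.4527 0.135  0.2587]
(350, 100) [0.4704 0.1526 0.2619]
(355, 350) [0.4812 0.204  0.0977]
(230, 280) [0.4376 0.2306 0.1304]
-1 -0.022 [364. 309.] [371. 332.]
-1 0 [361. 269.] [368. 291.]
-1 0.02 [357. 231.] [364. 254.]
-1 0.05 [352. 172.] [359. 195.]
1 -0.022 [350. 262.] [343. 241.]
1 0 [346. 222.] [340. 201.]
1 0.02 [343. 184.] [336. 163.]
1 0.05 [337. 126.] [330. 105.]
ring [353. 309.] stem top [349. 263.]
```

Both cameras show the whole gripper about 37 mm higher than the reported TCP implies, while body-to-tip length (72 mm) matches the spec. So the reported z seems offset along the tool. I'll go down in small steps guided by force and picture.

Call:
{"api": "carry_out", "payload": {"plan": [[0.63,-0.001,0.001,-0.005,0,0,0],[0.63,0,0,-0.005,0,0,0],[0.63,0,0,-0.005,0,0,0],[0.63,0,0,-0.003,0,0,0],[0.63,0,0,0,0,0,0],[0.63,0,0,0,0,0,0]]}}

```text
time: 3.0
ee_pos: [0.4904, 0.2239, 0.1156]
orientation: [-3.141, -0.0, 2.945]
force: [0.6, -0.6, 0.0]
grip_width: 0.0321
finger_force: 0.0
```

Call:
{"api": "carry_out", "payload": {"plan": [[0.63,0,0.001,-0.005,0,0,0],[0.63,0,0,-0.005,0,0,0],[0.63,0,0,-0.005,0,0,0],[0.63,0,0,-0.005,0,0,0],[0.63,0,0,-0.003,0,0,0],[0.63,0,0,0,0,0,0],[0.63,0,0,0,0,0,0]]}}

```text
time: 3.58
ee_pos: [0.4904, 0.2249, 0.0927]
orientation: [-3.141, -0.0, 2.945]
force: [-0.6, 0.5, -0.4]
grip_width: 0.0324
finger_force: 0.0
```

```bash
python3 - <<'E'
from h import *
p,d=imaging.capture('scene');np.savez('scene3.npz',p=p,d=d)
cv2.imwrite('pics/c3.png',cv2.resize(p[100:190,160:280,::-1],(800,600),interpolation=cv2.INTER_CUBIC))
s=arm.observe();print(s['ee_pos'],s['orientation'],s['force'],s['moment'],s['grip_width'])
X=cloud('scene',d)
for v in range(120,150,2):print(v,X[v,214].round(4))
E
```

```text
[0.49064989 0.22500384 0.09299905] [3.14153472e+00 7.14736485e-05 2.94477805e+00] [-0.19230676  0.94563598 -0.42040131] [ 0.01512051 -0.00411005 -0.04610362] 0.031865643314354854
120 [0.4823 0.1749 0.2283]
122 [0.4819 0.1752 0.222 ]
124 [0.48   0.1711 0.2191]
126 [0.4761 0.1612 0.2209]
128 [0.4731 0.1541 0.2205]
130 [0.4702 0.1472 0.22  ]
132 [0.4666 0.1381 0.2215]
134 [0.4635 0.1306 0.2216]
136 [0.4633 0.1313 0.2149]
138 [0.464  0.1346 0.2059]
140 [0.4651 0.1393 0.1955]
142 [0.4645 0.139  0.1894]
144 [0.4646 0.1406 0.1816]
146 [0.4845 0.2    0.1218]
148 [0.4842 0.2007 0.114 ]
```

View pics/c3.png

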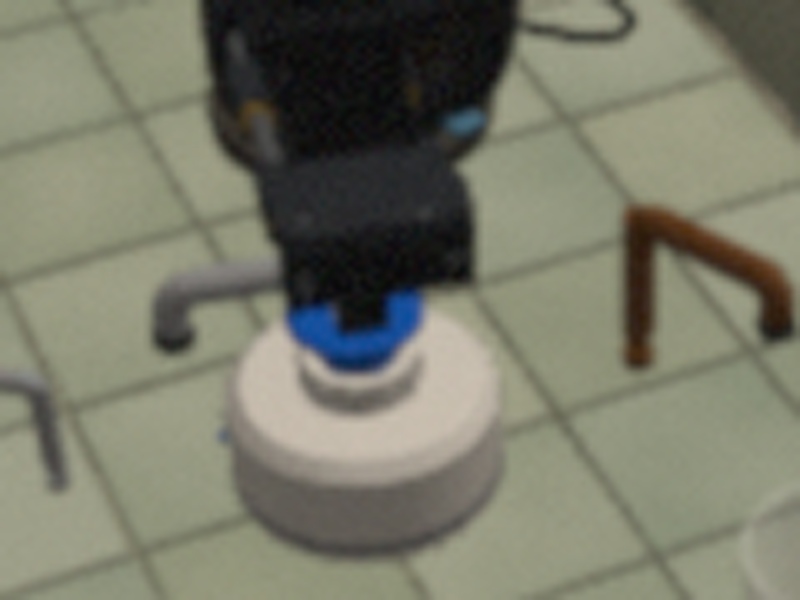

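The picture shows the near finger tip at (362,328), just above the blue ring and centred on it. I'll keep going down until it touches.

Call:
{"api": "carry_out", "payload": {"plan": [[0.63,0,0,-0.004,0,0,0],[0.63,0,0,0,0,0,0],[0.63,0,0,0,0,0,0]]}}

```text
time: 3.88
ee_pos: [0.4904, 0.225, 0.0888]
orientation: [-3.141, -0.0, 2.945]
force: [0.1, -0.3, 0.6]
grip_width: 0.0321
finger_force: 0.0
```

Call:
{"api": "carry_out", "payload": {"plan": [[0.63,0,0,-0.003,0,0,0],[0.63,0,0,0,0,0,0],[0.63,0,0,0,0,0,0]]}}

```text
time: 4.13
ee_pos: [0.4904, 0.2249, 0.0858]
orientation: [-3.141, -0.0, 2.945]
force: [0.3, 0.6, 0.1]
grip_width: 0.0319
finger_force: 0.0
```

Call:
{"api": "carry_out", "payload": {"plan": [[0.63,0,0,-0.003,0,0,0],[0.63,0,0,0,0,0,0],[0.63,0,0,0,0,0,0]]}}

```text
time: 4.38
ee_pos: [0.491, 0.2252, 0.0835]
orientation: [3.141, 0.001, 2.945]
force: [-0.6, -0.6, 3.4]
grip_width: 0.032
finger_force: 1.8
```

Call:
{"api": "carry_out", "payload": {"plan": [[0.63,0,0,-0.002,0,0,0],[0.63,0,0,-0.002,0,0,0],[0.63,0,0,-0.001,0,0,0],[0.63,0,0,0,0,0,0],[0.63,0,0,0,0,0,0]]}}

```text
time: 4.8
ee_pos: [0.491, 0.2252, 0.0783]
orientation: [3.141, 0.001, 2.945]
force: [-0.3, 0.2, 5.2]
grip_width: 0.0324
finger_force: 2.6
```

Call:
{"api": "carry_out", "payload": {"plan": [[0.63,0,0,-0.001,0,0,0],[0.63,0,0,-0.001,0,0,0],[0.63,0,0,-0.001,0,0,0],[0.63,0,0,0,0,0,0],[0.63,0,0,0,0,0,0]]}}

```text
time: 5.22
ee_pos: [0.491, 0.2252, 0.0754]
orientation: [3.141, 0.001, 2.945]
force: [-0.7, -0.2, 6.5]
grip_width: 0.0321
finger_force: 3.0
```

Call:
{"api": "carry_out", "payload": {"plan": [[0.63,0,0,-0.001,0,0,0],[0.63,0,0,0,0,0,0],[0.63,0,0,0,0,0,0]]}}

```text
time: 5.47
ee_pos: [0.491, 0.2252, 0.0745]
orientation: [3.141, 0.001, 2.945]
force: [-0.0, -0.3, 6.7]
grip_width: 0.0321
finger_force: 3.2
```

Call:
{"api": "carry_out", "payload": {"plan": [[0.63,0,0,-0.001,0,0,0],[0.63,0,0,0,0,0,0],[0.63,0,0,0,0,0,0]]}}

```text
time: 5.72
ee_pos: [0.4911, 0.2252, 0.0742]
orientation: [3.141, 0.001, 2.945]
force: [-1.0, -0.8, 10.2]
grip_width: 0.0325
finger_force: 5.0
```

Call:
{"api": "carry_out", "payload": {"plan": [[0.63,0,0,-0.0007,0,0,0],[0.63,0,0,0,0,0,0],[0.63,0,0,0,0,0,0]]}}

```text
time: 5.97
ee_pos: [0.4911, 0.2253, 0.0741]
orientation: [3.14, 0.001, 2.945]
force: [-2.1, -1.3, 13.6]
grip_width: 0.0323
finger_force: 7.0
```

Call:
{"api": "carry_out", "payload": {"plan": [[0.68,0,0,0.0004,0,0,0],[0.74,0,0,0,0,0,0],[0.78,0,0,0,0,0,0],[0.8,0,0,0,0,0,0],[0.82,0,0,0,0,0,0],[0.82,0,0,0,0,0,0]], "newtons": 5}}

```text
time: 6.47
ee_pos: [0.4915, 0.2244, 0.0741]
orientation: [3.141, 0.001, 2.944]
force: [-1.8, -2.2, 11.3]
grip_width: 0.0188
finger_force: 6.0
```

Call:
{"api": "carry_out", "payload": {"plan": [[0.85,0,0,0,0,0,0],[0.85,0,0,0,0,0,0],[0.85,0,0,0,0,0,0],[0.85,0,0,0,0,0,0]], "newtons": 8}}

```text
time: 6.8
ee_pos: [0.4917, 0.2254, 0.0741]
orientation: [3.14, 0.002, 2.945]
force: [0.4, -1.6, 10.4]
grip_width: 0.0163
finger_force: 9.6
```

Call:
{"api": "carry_out", "payload": {"plan": [[0.95,0,0,0,0,0,0],[0.95,0,0,0,0,0,0],[0.95,0,0,0,0,0,0]], "newtons": 15}}

```text
time: 7.05
ee_pos: [0.4918, 0.2256, 0.0741]
orientation: [3.14, 0.002, 2.945]
force: [0.8, -1.0, 10.6]
grip_width: 0.0157
finger_force: 16.4
```

Call:
{"api": "carry_out", "payload": {"plan": [[1,0,0,0,0,0,0],[1,0,0,0,0,0,0],[1,0,0,0,0,0,0]], "newtons": 25}}

```text
time: 7.3
ee_pos: [0.4918, 0.2257, 0.0741]
orientation: [3.139, 0.002, 2.945]
force: [-1.1, 0.7, 9.3]
grip_width: 0.0157
finger_force: 26.4
```

Call:
{"api": "carry_out", "payload": {"plan": [[1,0,0,0.001,0,0,0],[1,0,0,0.001,0,0,0],[1,0,0,0.001,0,0,0],[1,0,0,0,0,0,0]]}}

```text
time: 7.63
ee_pos: [0.4916, 0.2257, 0.076]
orientation: [3.14, 0.002, 2.945]
force: [4.0, 2.4, 1.6]
grip_width: 0.0156
finger_force: 25.7
```

Call:
{"api": "carry_out", "payload": {"plan": [[1,0,0,0.001,0,0,0],[1,0,0,0.001,0,0,0],[1,0,0,0.001,0,0,0],[1,0,0,0,0,0,0]]}}

```text
time: 7.97
ee_pos: [0.4915, 0.2257, 0.079]
orientation: [3.14, 0.002, 2.945]
force: [4.3, 1.5, 1.3]
grip_width: 0.0155
finger_force: 25.9
```

Call:
{"api": "carry_out", "payload": {"plan": [[1,0.0005,0.0003,0.001,0,0,0],[1,0,0,0.0015,0,0,0],[1,0,0,0.002,0,0,0],[1,0,0,0.002,0,0,0],[1,0,0,0,0,0,0]]}}

```text
time: 8.38
ee_pos: [0.4908, 0.2264, 0.0844]
orientation: [3.14, -0.0, 2.946]
force: [3.2, 4.8, -2.2]
grip_width: 0.0156
finger_force: 24.7
```

Call:
{"api": "carry_out", "payload": {"plan": [[1,0,0,0.002,0,0,0],[1,0,0,0.002,0,0,0],[1,0,0,0.002,0,0,0],[1,0,0,0.002,0,0,0],[1,0,0,0,0,0,0]]}}

```text
time: 8.8
ee_pos: [0.4903, 0.2261, 0.0923]
orientation: [3.141, -0.001, 2.946]
force: [3.2, 4.3, -3.1]
grip_width: 0.015
finger_force: 24.7
```

Call:
{"api": "carry_out", "payload": {"plan": [[1,0.001,0.001,0.002,0,0,0],[1,0,0,0.003,0,0,0],[1,0,0,0.003,0,0,0],[1,0,0,0.003,0,0,0],[1,0,0,0.003,0,0,0],[1,0,0,0,0,0,0]]}}

```text
time: 9.3
ee_pos: [0.4918, 0.2257, 0.1078]
orientation: [-3.141, -0.0, 2.945]
force: [0.4, 0.8, -2.5]
grip_width: 0.0151
finger_force: 24.9
```

Call:
{"api": "carry_out", "payload": {"plan": [[1,0,0,0.004,0,0,0],[1,0,0,0.004,0,0,0],[1,0,0,0.004,0,0,0],[1,0,0,0.004,0,0,0],[1,0,0,0,0,0,0]]}}

```text
time: 9.72
ee_pos: [0.4927, 0.2265, 0.1244]
orientation: [3.14, 0.001, 2.945]
force: [-0.1, 0.1, -1.5]
grip_width: 0.0155
finger_force: 24.9
```

Call:
{"api": "carry_out", "payload": {"plan": [[1,0,0,0.006,0,0,0],[1,0,0,0.008,0,0,0],[1,0,0,0.008,0,0,0],[1,0,0,0.008,0,0,0],[1,0,0,0.008,0,0,0],[1,0,0,0.008,0,0,0],[1,0,0,0.006,0,0,0],[1,0,0,0,0,0,0],[1,0,0,0,0,0,0]]}}

```text
time: 10.47
ee_pos: [0.4923, 0.2264, 0.1756]
orientation: [3.141, 0.001, 2.945]
force: [0.6, 0.0, -1.2]
grip_width: 0.0151
finger_force: 24.9
```

```bash
python3 - <<'E'
from h import *
p,d=imaging.capture('scene');np.savez('scene4.npz',p=p,d=d)
cv2.imwrite('pics/c4.png',cv2.resize(p[80:200,150:310,::-1],(800,600),interpolation=cv2.INTER_CUBIC))
s=arm.observe();print(s['ee_pos'],s['orientation'],s['force'],s['moment'],s['grip_width'],s['time'],s['qpos'])
E
```

```text
[0.49195852 0.22626205 0.1750555 ] [-3.14153218e+00 -1.53284924e-04  2.94482004e+00] [-0.15470371 -1.22333425 -1.61901778] [ 0.00261336  0.00890704 -0.02641605] 0.015025415922339188 10.5167 [-0.70952117  0.10717408  0.24660229  1.77494933 -0.02745244  1.26295489
  0.91807031]
```

View pics/c4.png

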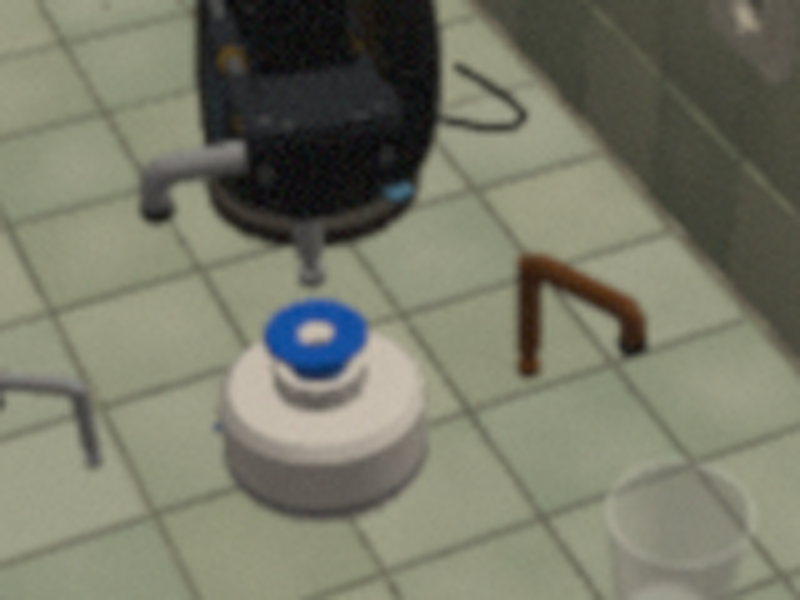

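The picture shows the spout clear of the filter and upright, with its foot at (313,280) and the ring sprung back up. Next I carry it over to the tan stand.

Call:
{"api": "carry_out", "payload": {"plan": [[1,0,-0.01,0,0,0,0],[1,0.002,-0.02,0,0,0,0],[1,0.003,-0.025,0,0,0,0],[1,0.003,-0.025,0,0,0,0],[1,0.003,-0.025,0,0,0,0],[1,0.003,-0.025,0,0,0,0],[1,0.003,-0.025,0,0,0,0],[1,0.003,-0.025,0,0,0,0],[1,0.003,-0.025,0,0,0,0],[1,0.003,-0.025,0,0,0,0],[1,0.003,-0.025,0,0,0,0],[1,0.003,-0.025,0,0,0,0],[1,0.003,-0.025,0,0,0,0],[1,0.003,-0.025,0,0,0,0],[1,0.001,-0.015,0,0,0,0],[1,0,-0.01,0,0,0,0],[1,0,0,0,0,0,0],[1,0,0,0,0,0,0]]}}

```text
time: 12.02
ee_pos: [0.5306, -0.1285, 0.1748]
orientation: [3.141, -0.001, 2.944]
force: [-0.5, 0.4, -1.1]
grip_width: 0.0151
finger_force: 24.9
```

Call:
{"api": "carry_out", "payload": {"plan": [[1,0,-0.002,-0.01,0,0,0],[1,0,0,-0.015,0,0,0],[1,0,0,-0.015,0,0,0],[1,0,0,-0.015,0,0,0],[1,0,0,-0.015,0,0,0],[1,0,0,-0.005,0,0,0],[1,0,0,0,0,0,0],[1,0,0,0,0,0,0]]}}

```text
time: 12.68
ee_pos: [0.5311, -0.1299, 0.1001]
orientation: [3.141, -0.0, 2.946]
force: [0.5, -0.2, -1.7]
grip_width: 0.0153
finger_force: 24.9
```

```bash
python3 - <<'E'
from h import *
p,d=imaging.capture('scene');np.savez('scene5.npz',p=p,d=d)
c,f=cal('scene');R=Ro.from_euler('xyz',c['attitude']).as_matrix()
x=(np.array([.53,-.131,.05])-c['eye'])@R;u=(x[:2]/x[2]*f+[c['cx'],c['cy']]).astype(int);print(u)
cv2.imwrite('pics/c5.png',cv2.resize(p[u[1]-35:u[1]+25,u[0]-40:u[0]+40,::-1],(800,600),interpolation=cv2.INTER_CUBIC))
s=arm.observe();print(s['ee_pos'],s['force'])
E
```

```text
[285 242]
[ 0.53164482 -0.13021402  0.10074012] [-0.03902031 -0.29834657 -1.55719719]
```

View pics/c5.png

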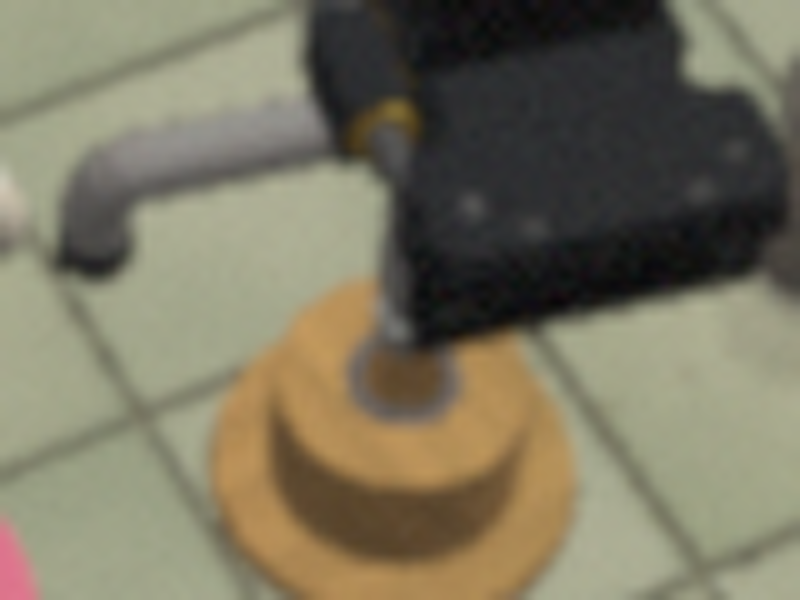

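The picture shows the socket at about (406,380) with the foot just above and behind it. The stem's left edge is at about (380,320), which looks slightly right of centre. I'll quantify that.

```bash
python3 - <<'E'
from h import *
c,f=cal('scene');R=Ro.from_euler('xyz',c['attitude']).as_matrix()
def pr(P):
    x=(np.array(P)-c['eye'])@R;return x[:2]/x[2]*f+[c['cx'],c['cy']]
z=np.load('scene5.npz');p=z['p'].astype(int)
for v in range(230,252):print(v,' '.join('%3d,%3d'%(a[0],a[2]) for a in p[v,277:296]))
S=plane('scene',[285.6,245.0],.044)[0];print('socket',S)
right=R[:,0];rh=np.array([right[0],right[1]]);print('right',right)
fz=.06
for off in(-.002,0,.002):
    ax=S[:2]+rh*off
    print(off,[ (fz2,(pr([*(ax-rh*.008),fz2]).round(1),pr([*(ax),fz2]).round(1))) for fz2 in(.06,.075)])
E
```

```text
230 172,147 172,147 168,142 170,145 165,141 152,131 114,100  64, 60  37, 38  33, 33  36, 39  40, 43  41, 43  44, 45  44, 49  41, 46  49, 52  47, 52  46, 50
231 172,147 170,145 170,145 168,145 166,143 146,127 103, 94  66, 63  38, 35  32, 35  26, 28  35, 38  44, 47  44, 46  47, 49  47, 50  47, 50  41, 41  39, 44
232 169,144 170,147 169,145 169,144 166,142 145,125 100, 89  69, 65  40, 40  19, 23  19, 23  25, 28  32, 34  40, 41  39, 42  44, 45  44, 46  42, 42  30, 32
233 171,146 168,144 167,143 167,144 166,140 142,122  96, 86  74, 70  58, 56  27, 26  31, 27  16, 22  27, 29  32, 31  29, 33  28, 30  23, 26  29, 31  27, 31
234 169,144 170,143 169,137 172,133 167,127 144,110  95, 83  78, 75  60, 57  33, 35  19, 21  20, 23  20, 26  25, 30  31, 33  28, 30  27, 31  24, 28  20, 23
235 171,139 175,129 175,115 178,108 175,102 149, 93  97, 80  77, 72  61, 59  33, 31  15, 17  25, 26  23, 27  26, 27  19, 26  16, 21  16, 14  20, 23  24, 22
236 176,119 179,101 183, 94 183, 93 177, 93 153, 98 107, 91  77, 71  61, 56  26, 26  10, 14  24, 20  23, 15  16, 18  25, 25  21, 24  22, 23  21, 16  25, 26
237 183,
[... 2077 characters left out ...]
89 184, 91 183, 91 181, 92 178, 87 178, 88 179, 87 182, 89 185, 91 186, 91 184, 90 179, 88 176, 87
251 182, 89 181, 88 180, 88 177, 84 175, 86 177, 85 183, 89 187, 90 188, 92 187, 91 180, 88 178, 86 180, 89 180, 86 182, 90 184, 89 184, 89 178, 88 165, 82
socket [ 0.53013063 -0.13361725  0.044     ]
right [ 0.89352932 -0.44889086  0.01011724]
-0.002 [(0.06, (array([281.9, 241.2]), array([285.2, 241.2]))), (0.075, (array([282.3, 237.6]), array([285.7, 237.6])))]
0 [(0.06, (array([282.8, 241.2]), array([286.1, 241.2]))), (0.075, (array([283.2, 237.6]), array([286.5, 237.6])))]
0.002 [(0.06, (array([283.6, 241.2]), array([286.9, 241.2]))), (0.075, (array([284. , 237.6]), array([287.3, 237.6])))]
```

```bash
python3 - <<'E'
from h import *
c,f=cal('scene');R=Ro.from_euler('xyz',c['attitude']).as_matrix()
X=cloud('scene',np.load('scene5.npz')['d'])
S=plane('scene',[284.9,244.5],.044)[0];print('socket',S)
rh=R[:2,0]/np.hypot(*R[:2,0]);fh=np.array([-rh[1],rh[0]]);print(rh,fh)
for v in range(233,242):
    print(v,[tuple(np.round([ (q[:2]-S[:2])@rh*1e3,(q[:2]-S[:2])@fh*1e3,q[2]*1e3],1)) for q in X[v,283:287]])
# stand top z check around the socket
print('stand top z',[X[v,u,2].round(4) for v,u in((245,276),(251,285),(245,294))])
p,d=imaging.capture('top');np.savez('top5.npz',p=p,d=d);Xt=cloud('top',d)
m=(Xt[...,2]>.039)&(Xt[...,2]<.05);print('top stand visible',m[165:220,305:360].sum())
print('tool in frame',[(np.array([.5314,-.1301])-S[:2])@rh,(np.array([.5314,-.1301])-S[:2])@fh])
E
```

```text
socket [ 0.52932283 -0.1315775   0.044     ]
[ 0.89357505 -0.44891383] [0.44891383 0.89357505]
233 [(np.float64(-7.9), np.float64(-1.0), np.float64(92.7)), (np.float64(-6.0), np.float64(-4.4), np.float64(97.3)), (np.float64(-5.7), np.float64(-18.2), np.float64(116.3)), (np.float64(-14.2), np.float64(-88.5), np.float64(212.1))]
234 [(np.float64(-7.9), np.float64(-2.5), np.float64(90.9)), (np.float64(-5.6), np.float64(-3.1), np.float64(91.6)), (np.float64(-3.8), np.float64(-6.7), np.float64(96.7)), (np.float64(-13.9), np.float64(-87.7), np.float64(207.8))]
235 [(np.float64(-7.4), np.float64(-1.0), np.float64(84.8)), (np.float64(-5.9), np.float64(-7.2), np.float64(93.3)), (np.float64(-3.4), np.float64(-6.1), np.float64(91.9)), (np.float64(-13.4), np.float64(-85.9), np.float64(202.0))]
236 [(np.float64(-7.3), np.float64(-2.7), np.float64(83.1)), (np.float64(-5.1), np.float64(-3.6), np.float64(84.3)), (np.float64(-3.0), np.float64(-5.3), np.float64(86.7)), (np.float64(-13.5), np.float64(-88.6), np.float64(202.4))]
237 [(np.float64(-6.2), np.float64(3.8), np.float64(70.0)), (np.float64(-4.
[... 561 characters left out ...]
np.float64(-13.1), np.float64(-90.4), np.float64(194.7))]
240 [(np.float64(-6.5), np.float64(-4.5), np.float64(69.3)), (np.float64(-4.2), np.float64(-4.8), np.float64(69.7)), (np.float64(-1.8), np.float64(-4.6), np.float64(69.5)), (np.float64(-12.7), np.float64(-89.6), np.float64(190.1))]
241 [(np.float64(-6.2), np.float64(-4.2), np.float64(64.7)), (np.float64(-4.0), np.float64(-5.5), np.float64(66.7)), (np.float64(-1.8), np.float64(-6.7), np.float64(68.5)), (np.float64(-12.5), np.float64(-89.8), np.float64(186.9))]
stand top z [np.float64(0.0439), np.float64(0.0442), np.float64(0.0414)]
top stand visible 118
tool in frame [np.float64(0.0011928393373222444), np.float64(0.002252723328465615)]
```

In the scene camera's own frame, the stem's axis lies about 2 mm beyond the socket's centre and is well centred sideways. I'll shift it slightly and lower it by feel.

Call:
{"api": "carry_out", "payload": {"plan": [[1,-0.001,-0.0015,-0.003,0,0,0],[1,0,0,-0.004,0,0,0],[1,0,0,-0.004,0,0,0],[1,0,0,-0.003,0,0,0],[1,0,0,0,0,0,0],[1,0,0,0,0,0,0]]}}

```text
time: 13.28
ee_pos: [0.5299, -0.1321, 0.0859]
orientation: [-3.142, -0.001, 2.945]
force: [-0.1, 0.1, -0.8]
grip_width: 0.0152
finger_force: 24.9
```

Call:
{"api": "carry_out", "payload": {"plan": [[1,0,0,-0.002,0,0,0],[1,0,0,-0.002,0,0,0],[1,0,0,0,0,0,0],[1,0,0,0,0,0,0]]}}

```text
time: 13.62
ee_pos: [0.53, -0.1322, 0.0821]
orientation: [3.142, -0.0, 2.945]
force: [0.2, -0.3, -0.7]
grip_width: 0.0154
finger_force: 24.9
```

Call:
{"api": "carry_out", "payload": {"plan": [[1,0,0,-0.002,0,0,0],[1,0,0,-0.002,0,0,0],[1,0,0,0,0,0,0],[1,0,0,0,0,0,0]]}}

```text
time: 13.95
ee_pos: [0.5299, -0.1322, 0.078]
orientation: [3.142, -0.0, 2.945]
force: [0.6, -0.7, -0.5]
grip_width: 0.015
finger_force: 24.9
```

Call:
{"api": "carry_out", "payload": {"plan": [[1,0,0,-0.002,0,0,0],[1,0,0,-0.002,0,0,0],[1,0,0,-0.002,0,0,0],[1,0,0,0,0,0,0],[1,0,0,0,0,0,0]]}}

```text
time: 14.37
ee_pos: [0.5299, -0.1322, 0.072]
orientation: [3.142, -0.0, 2.945]
force: [-0.4, 0.1, -1.3]
grip_width: 0.0148
finger_force: 24.9
```

Call:
{"api": "carry_out", "payload": {"plan": [[1,0,0,-0.003,0,0,0],[1,0,0,-0.003,0,0,0],[1,0,0,-0.002,0,0,0],[1,0,0,0,0,0,0],[1,0,0,0,0,0,0]]}}

```text
time: 14.78
ee_pos: [0.5299, -0.1321, 0.064]
orientation: [-3.142, -0.0, 2.945]
force: [-0.2, -0.4, -1.5]
grip_width: 0.0152
finger_force: 24.9
```

Call:
{"api": "carry_out", "payload": {"plan": [[1,0,0,-0.003,0,0,0],[1,0,0,-0.003,0,0,0],[1,0,0,-0.003,0,0,0],[1,0,0,-0.003,0,0,0],[1,0,0,0,0,0,0],[1,0,0,0,0,0,0]]}}

```text
time: 15.28
ee_pos: [0.53, -0.1321, 0.0519]
orientation: [3.142, -0.0, 2.945]
force: [0.7, -0.4, -1.7]
grip_width: 0.0154
finger_force: 24.9
```

Call:
{"api": "carry_out", "payload": {"plan": [[1,0,0,-0.001,0,0,0],[1,0,0,-0.001,0,0,0],[1,0,0,0,0,0,0],[1,0,0,0,0,0,0]]}}

```text
time: 15.62
ee_pos: [0.5301, -0.1321, 0.0502]
orientation: [3.141, 0.0, 2.945]
force: [-0.0, 0.2, -1.5]
grip_width: 0.0156
finger_force: 24.9
```

Call:
{"api": "carry_out", "payload": {"plan": [[1,0,0,-0.001,0,0,0],[1,0,0,-0.001,0,0,0],[1,0,0,0,0,0,0],[1,0,0,0,0,0,0]]}}

```text
time: 15.95
ee_pos: [0.5307, -0.1323, 0.049]
orientation: [3.141, 0.001, 2.945]
force: [-0.4, 0.5, 4.7]
grip_width: 0.0151
finger_force: 24.9
```

Call:
{"api": "carry_out", "payload": {"plan": [[1,0,0,-0.001,0,0,0],[1,0,0,0,0,0,0],[1,0,0,0,0,0,0]]}}

```text
time: 16.2
ee_pos: [0.5313, -0.1322, 0.0488]
orientation: [3.141, 0.002, 2.945]
force: [-1.3, 2.1, 9.3]
grip_width: 0.0154
finger_force: 24.9
```

The foot reached the floor at z 0.049, as predicted. I'll ease off and release.

Call:
{"api": "carry_out", "payload": {"plan": [[1,0,0,0.0007,0,0,0],[0.8,0,0,0.0007,0,0,0],[0.75,0,0,0,0,0,0],[0.7,0,0,0,0,0,0],[0.65,0,0,0,0,0,0],[0.6,0,0,0,0,0,0],[0.6,0,0,0,0,0,0],[0.6,0,0,0,0,0,0]], "newtons": 5}}

```text
time: 16.87
ee_pos: [0.5299, -0.1322, 0.0484]
orientation: [-3.142, -0.0, 2.945]
force: [-0.1, 0.4, -1.1]
grip_width: 0.034
finger_force: 0.0
```

Call:
{"api": "carry_out", "payload": {"plan": [[0.6,0,0,0.005,0,0,0],[0.6,0,0,0.01,0,0,0],[0.6,0,0,0.015,0,0,0],[0.6,0,0,0.02,0,0,0],[0.6,0,0,0.02,0,0,0],[0.6,0,0,0.025,0,0,0],[0.6,0,0,0.025,0,0,0],[0.6,0,0,0.015,0,0,0],[0.6,0,0,0,0,0,0],[0.6,0,0,0,0,0,0],[0.6,0,0,0,0,0,0]]}}

```text
time: 17.78
ee_pos: [0.5296, -0.1321, 0.1831]
orientation: [3.141, -0.001, 2.945]
force: [0.3, -0.2, -0.3]
grip_width: 0.0344
finger_force: 0.0
```

```bash
python3 - <<'E'
from h import *
p,d=imaging.capture('scene')
cv2.imwrite('pics/c6.png',cv2.resize(p[140:290,180:380,::-1],(800,600),interpolation=cv2.INTER_CUBIC))
s=arm.observe();print(s['ee_pos'],s['force'],s['grip_width'],s['time'])
X=cloud('scene',d);Q=X[200:270,240:310].reshape(-1,3);Q=Q[(np.linalg.norm(Q[:,:2]-[.53,-.131],axis=1)<.1)&(Q[:,2]>.07)&(Q[:,2]<.13)];print('spout top z (expect .108)',np.percentile(Q[:,2],[50,95,99]))
E
```

```text
[ 0.52930657 -0.13198386  0.18260912] [-0.35400201  0.32629971  0.11532198] 0.03481527778926597 17.8333
spout top z (expect .108) [0.10192943 0.10746533 0.1083932 ]
```

View pics/c6.png

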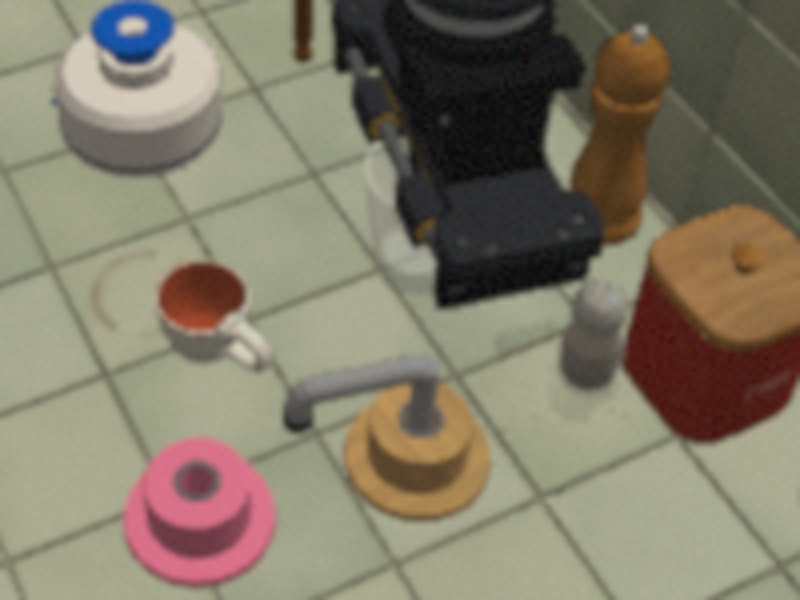

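The picture shows the spout standing upright in the tan stand at (425,420) with its top at 108 mm as expected. The gripper is clear of everything, and the glass, cup and shaker have not been moved.

```bash
python3 -c "
from cell import arm
print(arm.sign_off())"
```

```text
the job is handed in; nothing more can be done
None
```

The spout is out of the filter and stands fully seated and released in the tan drying stand, and I handed the job in at about 18 s; the sign-off gave no verdict.

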